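# Turn the red decade box up three clicks

## Robot

A 6-joint arm with a two-finger parallel gripper is mounted at the origin on a cart in front of the work surface, level with it; the furniture and walls round the work are solid. World frame = base frame: x ahead of the robot, y to its left, z up, the work surface at z = 0. Lengths are in mm, angles in rad, forces in N, time in s.
With the tool pointing down it reaches from about 275 to 1000 mm from the base axis. Payload 8.4 kg.
Tool frame: the origin (TCP) lies midway between the tips of the shut fingers; the grasp point (between the pads) lies grip_depth behind it (grip_depth is the distance from the TCP to the grasp point, in mm); z points along the fingers, y is the line along which they close (so a half turn about z gives the same grasp; the last joint's range is limited). The gripper opens to 85 mm and grips with 20 to 120 N. Pads are 22 mm wide; open, the fingers measure 114 mm over their backs; the gripper's body (76 mm by 85 mm) begins 54 mm behind the grasp point. The pads swing forward as they close: fully open they stand 13 mm farther back than shut.
Start: joints at [-1.162, 0.353, 1.633, -0, 1.155, -0.002], TCP at [249.588, -573.004, 231.281] pointing down, gripper open.
Joint ranges: [-2.63, 2.63], [-0.92, 2.1], [0.06, 2.66], [-1.3, 4.44], [0, 2.69], [-3.02, 3.02]. Speed limits (rad/s): [2.22, 2.22, 2.79, 3.14, 3.14, 3.14].

## Interface

Orientations are given as [roll, pitch, yaw] about the fixed x, y, z axes, in that order (R = Rz(yaw) Ry(pitch) Rx(roll)).
In Python, from rig import * gives the robot as it stands.
- The arm moves only by the shell command python3 -m creep 'ROWS' [FORCE]. ROWS is JSON, a list of rows, each an object of numbers: "x", "y", "z": the shift along the tool's x, y, z in mm; "rx", "ry", "rz": the turn, a rotation vector about the tool's x, y, z in rad; "hand": the finger opening in mm, from 0 to 85.4. A call has 1 to 20 rows; each row shifts and turns the commanded pose from where the row before left it, along the tool's axes as they then stand; what a row does not reach is not made up. A row lasts 1/8 s, in which the tool goes at most 62.5 mm and 10.7 degrees, less where a joint would pass 70% of its speed; a pose out of reach is approached as far as the arm can. A call with a gripper value outside its range is refused whole. The fingers move at their own pace and stop on an object; FORCE is the grip in N (left out, the last holds). Time passes only in rows, so rows that do not move let the fingers close. It gives the time, the measured TCP pose, the force, the opening and the grip force at its end, in the units of the state.
- sense(): the state, without advancing time (a new reading comes with each control period).
- grab_frame(name): name is "side" or "top" or "wrist"; returns the picture (400x640x3 uint8, red, green, blue); there is no depth.
- get_calibration(name): a dict with "K" (3x3 intrinsics, pixels), "R" (3x3) and "t" (3): a world point X has camera coordinates R X + t. Camera axes: x right, y down, z forward; pixel columns grow to the right and rows downward; lengths in mm; the calibration is good to about 2 mm. A picture is of the moment at which its call begins: read the wrist's pose just before it. get_calibration takes no time and is no camera call; for the wrist camera it gives the pose at the moment of the call.
- sign_off(): hands the job in; it is judged then, once.
The state is a dict: "clock": time; "qpos": joint angles; "qvel": joint speeds; "joint_efforts": joint torques, N m; "eef_pos": TCP position; "tcp_rot": TCP orientation; "contact_force": force on the tool from outside, world axes, zero at the start; "wrist_torque": the same for the moment, N m; "opening": opening from 0.0 (shut) to 1.0 (fully open); "grasp_force": force on a finger pad.
Only numpy, scipy, OpenCV 4.12 (cv2) and the standard library are available. Lean on these libraries where they do the work, as an engineer would, in place of code of your own. Each camera call takes 0.05 s, during which the arm holds its last target. There are 200 camera calls.

## Task

The circuit on test needs more resistance: turn the knob of the red decade box exactly three clicks clockwise (seen from above) from where its pointer stands now, and let go with the knob resting in that click. Leave the knobs of the blue and the green box as they are set.

Things in the scene. Friction and masses are not known exactly. Their poses are not given: they have to be found in the camera images.
- red_pointer (a point): Point on the black knob of the red decade box. The knob's grip is an upright bar 38 mm long, 13 mm thick, 56 to 82 mm above the bench, on a round skirt 41 mm across; it turns about a vertical axis through its middle; pinch it across the 13 mm. The point lies 20 mm from that axis at the bar's pointer end (white line), 69 mm up. Its x axis points level from knob axis to pointer end and turns with the knob; z up.
- red_knob (a joint): Angle of the red box's knob, rad; 0 at the first click, grows clockwise seen from above. 11 clicks 25 degrees (0.436 rad) apart, marked by dark ticks; end stops at first and last. In the first half second it settles in the first, second or third. Leaving a click takes about 0.1 N m; past halfway it pulls itself into the next; let go, it settles in the nearest.
- blue_knob (a joint): The same for the blue box, but 0 where its knob stands at the start (its fifth click), where it must stay. Red, blue and green box differ only in colour: 124 x 84 mm, fixed to the bench, top 49 mm above it, the knob near one end, two binding posts 20 mm high at the other, 60 mm beyond the knob's axis.
- green_knob (a joint): The same for the green box, but 0 where its knob stands at the start (its eighth click), where it must stay.

How it is judged (in metres and radians):
At the end, for the whole second after the job is handed in: The red knob rests three clicks (75 degrees, within about half a click, 13 degrees) clockwise of where it stood at the start; the blue and green knobs are still in their clicks (within 12 degrees) (distance of red_pointer from where it was at the start of the episode between 0.0205 and 0.0279 m and value of joint red_knob above 1.13 rad and velocity of joint red_knob between -0.05 and 0.05 rad/s and value of joint blue_knob between -0.22 and 0.22 rad and value of joint green_knob between -0.22 and 0.22 rad); the robot touches nothing.
It fails at once if the blue or the green knob is turned out of its click (more than 12 degrees) ((value of joint blue_knob below -0.22 rad or value of joint blue_knob above 0.22 rad) or (value of joint green_knob below -0.22 rad or value of joint green_knob above 0.22 rad)).
It also fails if it takes over 38 s, if anything falls off the work surface, if the arm or the gripper's body presses on something with over 40 N, if the wrist force passes 120 N, or if a joint passes its speed limit or range.

## Working session

There is one attempt and no reset: what is moved stays moved. The work goes in short steps, Python scripts to look and compute and a shell command to move; the robot and the scene stay as the last step left them, time stands still between calls to the robot, and variables do not carry over. Pictures are saved under pics/ and viewed, at most 10 in all, crops included, and the job is handed in when it is done.

```bash
mkdir -p pics; python3 -m creep '[{},{},{},{}]'; python3 - <<'E'
from rig import *
import cv2
print(sense())
for n in("top","side"):
    im=grab_frame(n); cv2.imwrite(f"pics/{n}0.png",im[:,:,::-1]); c=get_calibration(n); print(n,c)
E
```

```text
{'clock': 0.0, 'qpos': array([-1.16240764e+00,  3.53637198e-01,  1.63415735e+00, -3.99345744e-05,
        1.15521414e+00, -2.38612909e-03]), 'qvel': array([ 0.00075349, -0.00145308, -0.00100312,  0.00027016, -0.00062123,
       -0.00064783]), 'joint_efforts': array([-1.98377275e-03, -6.05259490e+01, -3.42066872e+01, -1.40672687e-04,
        9.44063271e-03,  1.47457274e-05]), 'eef_pos': array([ 249.3750835 , -572.55527681,  230.55859855]), 'tcp_rot': array([-3.14017654e+00,  3.31335953e-05,  4.10790990e-01]), 'contact_force': array([ 0.40658927,  0.95853211, -0.61957066]), 'wrist_torque': array([-0.0430101 ,  0.04493442,  0.00302954]), 'grasp_force': 0.0, 'opening': 0.9985237504519282}
top {'K': array([[404.58924063,   0.        , 321.75673308],
       [  0.        , 404.58924063, 202.18137677],
       [  0.        ,   0.        ,   1.        ]]), 'R': array([[-0.02399726, -0.99971145,  0.00107026],
       [-0.99534168,  0.02379234, -0.09342844],
       [ 0.09337602, -0.0033073 , -0.99562542]]), 't': array([ 40.94078732, 500.75408993, 999.93038931])}
side {'K': array([[413.94310073,   0.        , 322.89273152],
       [  0.        , 413.94310073, 207.5170265 ],
       [  0.        ,   0.        ,   1.        ]]), 'R': array([[-0.96655583, -0.25591019, -0.01672707],
       [-0.12364062,  0.52213907, -0.84385057],
       [ 0.22468382, -0.81356055, -0.53631746]]), 't': array([500.91515047, 125.79218768, 892.88207154])}schema error: expected keys x, y, z, rx, ry, rz, hand
```

```bash
python3 -m creep '[{"z":0},{"z":0},{"z":0},{"z":0}]' || python3 -m creep '[{"x":0,"y":0,"z":0,"rx":0,"ry":0,"rz":0,"hand":85},{"x":0,"y":0,"z":0,"rx":0,"ry":0,"rz":0,"hand":85},{"x":0,"y":0,"z":0,"rx":0,"ry":0,"rz":0,"hand":85},{"x":0,"y":0,"z":0,"rx":0,"ry":0,"rz":0,"hand":85}]'; python3 - <<'E'
from rig import *
import cv2
for n in("top","side"):
    im=grab_frame(n); cv2.imwrite(f"pics/{n}1.png",im[:,:,::-1])
print(sense()['clock'])
E
```

```text
clock: 0.6
eef_pos: [249.6, -573.0, 231.3]
tcp_rot: [3.142, -0.0, 0.411]
contact_force: [0.7, 0.5, -0.2]
opening: 0.995
grasp_force: 0.0
0.7schema error: expected keys x, y, z, rx, ry, rz, hand
```

View pics/top1.png

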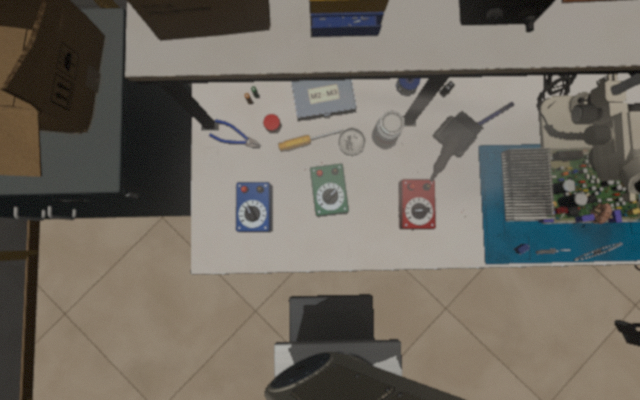

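The top view shows three boxes in a row: blue (254,207), green (329,190) and red (418,204). The red knob is near (420,211). I'll zoom in on it.

```bash
cat > h.py <<'E'
import numpy as np
from rig import *
def px2pt(n,u,v,z,c=None):
    c=c or get_calibration(n); R,t,K=map(np.array,(c['R'],c['t'],c['K']))
    o=-R.T@t; d=R.T@np.linalg.solve(K,[u,v,1]); return o+d*(z-o[2])/d[2]
def pt2px(n,X,c=None):
    c=c or get_calibration(n); p=np.array(c['K'])@(np.array(c['R'])@X+c['t']); return p[:2]/p[2]
E
python3 - <<'E'
from h import *
import cv2
a=cv2.imread('pics/top1.png')[170:240,380:460]; b=cv2.imread('pics/side1.png')
X=px2pt('top',420,211,65); print('knob guess',X); u,v=pt2px('side',X).astype(int); print(u,v)
f=lambda i:cv2.resize(i,(400,350),interpolation=cv2.INTER_CUBIC)
cv2.imwrite('pics/z.png',np.hstack([f(a),f(b[v-35:v+35,u-40:u+40])]))
for n,p in dict(red=(418,203),blue=(254,207),green=(329,190)).items(): print(n,px2pt('top',*p,49))
E
```

```text
knob guess [ 470.5609215  -208.26950454   65.        ]
358 172
red [ 491.49333011 -208.19960036   49.        ]
blue [491.26412951 196.12306906  49.        ]
green [529.01087666  10.38956746  49.        ]
```

View pics/z.png

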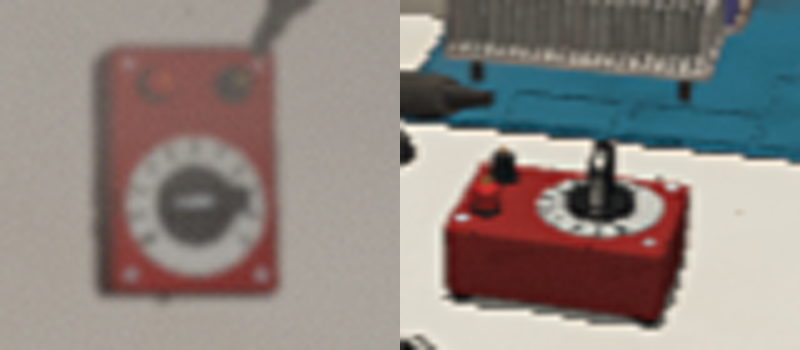

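View pics/side1.png

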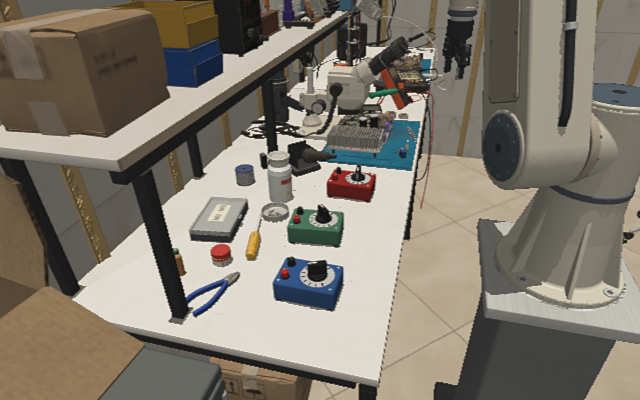

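In the crop, the bar of the red knob lies along the image horizontal (world y), with its centre near (420,211). Next I'll move above it for a wrist view, with the fingers narrowed to clear the posts.

```bash
python3 -m creep '[{"x":35,"y":-24.6,"z":0,"rx":0,"ry":0,"rz":0,"hand":42},{"x":35,"y":-24.6,"z":0,"rx":0,"ry":0,"rz":0,"hand":42},{"x":35,"y":-24.6,"z":0,"rx":0,"ry":0,"rz":0,"hand":42},{"x":35,"y":-24.6,"z":0,"rx":0,"ry":0,"rz":0,"hand":42},{"x":35,"y":-24.6,"z":0,"rx":0,"ry":0,"rz":0,"hand":42},{"x":35,"y":-24.6,"z":0,"rx":0,"ry":0,"rz":0,"hand":42},{"x":35,"y":-24.6,"z":0,"rx":0,"ry":0,"rz":0,"hand":42},{"x":35,"y":-24.6,"z":0,"rx":0,"ry":0,"rz":0,"hand":42},{"x":35,"y":-24.6,"z":0,"rx":0,"ry":0,"rz":0,"hand":42},{"x":35,"y":-24.6,"z":0,"rx":0,"ry":0,"rz":0,"hand":42},{"x":0,"y":0,"z":0,"rx":0,"ry":0,"rz":-0.166,"hand":42},{"x":0,"y":0,"z":0,"rx":0,"ry":0,"rz":-0.166,"hand":42},{"x":0,"y":0,"z":0,"rx":0,"ry":0,"rz":-0.166,"hand":42},{"x":0,"y":0,"z":0,"rx":0,"ry":0,"rz":-0.166,"hand":42},{"x":0,"y":0,"z":0,"rx":0,"ry":0,"rz":-0.166,"hand":42},{"x":0,"y":0,"z":0,"rx":0,"ry":0,"rz":-0.166,"hand":42},{"x":0,"y":0,"z":0,"rx":0,"ry":0,"rz":-0.166,"hand":42},{"x":0,"y":0,"z":0,"rx":0,"ry":0,"rz":0,"hand":42}]'; python3 - <<'E'
from h import *
import cv2,pickle
s=sense(); c=get_calibration('wrist'); im=grab_frame('wrist')
cv2.imwrite('pics/w1.png',im[:,:,::-1]); pickle.dump((s,c),open('w1.pkl','wb'))
print(s['clock'],s['eef_pos'],s['tcp_rot'],pt2px('wrist',np.array([470.6,-208.3,65]),c))
import rig; print([k for k in dir(rig) if k[0]!='_'], globals().get('grip_depth'))
E
```

```text
clock: 2.95
eef_pos: [472.3, -207.7, 231.4]
tcp_rot: [3.141, 0.0, 1.572]
contact_force: [0.5, -0.2, 0.3]
opening: 0.49
grasp_force: 0.0
2.95 [ 472.26255897 -207.71567476  231.37223463] [3.14140917e+00 9.08681721e-05 1.57170607e+00] [317.73333495 178.73768991]
['MotionError', 'get_calibration', 'grab_frame', 'grip_depth', 'sense', 'sign_off'] 18.700000000000003
```

View pics/w1.png

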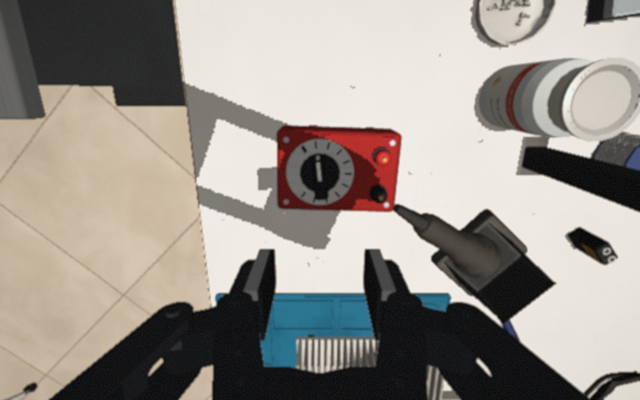

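The wrist view shows the red knob near (319,173) with its bar roughly along the image vertical. I'll zoom in on it to get the centre and bar angle.

```bash
python3 - <<'E'
from h import *
import cv2,pickle
s,c=pickle.load(open('w1.pkl','rb'))
im=cv2.imread('pics/w1.png')
# dial ring: low saturation bright within box region
hsv=cv2.cvtColor(im,cv2.COLOR_BGR2HSV); red=((hsv[:,:,1]>140)&((hsv[:,:,0]<10)|(hsv[:,:,0]>170))).astype(np.uint8)
red[:120]=0;red[215:]=0;red[:,:270]=0;red[:,410:]=0
cs,h=cv2.findContours(red,cv2.RETR_CCOMP,cv2.CHAIN_APPROX_NONE)
k=[q for q,hh in zip(cs,h[0]) if hh[3]>=0]; k=max(k,key=cv2.contourArea)
e=cv2.fitEllipse(k); print('dial',e, px2pt('wrist',*e[0],49.5,c))
m=max(cs,key=cv2.contourArea); 
P=np.array([px2pt('wrist',*p[0],49,c)[:2] for p in m],np.float32); print('box',cv2.minAreaRect(P))
cv2.imwrite('pics/z2.png',cv2.resize(im[133:213,280:360],(600,600),interpolation=cv2.INTER_CUBIC))
E
```

```text
dial ((319.41357421875, 171.50743103027344), (68.898193359375, 70.78530883789062), 95.26663970947266) [ 472.21702318 -204.95301494   49.5       ]
box ((490.3013916015625, -203.48184204101562), (82.85600280761719, 119.21987915039062), 88.03396606445312)
```

View pics/z2.png

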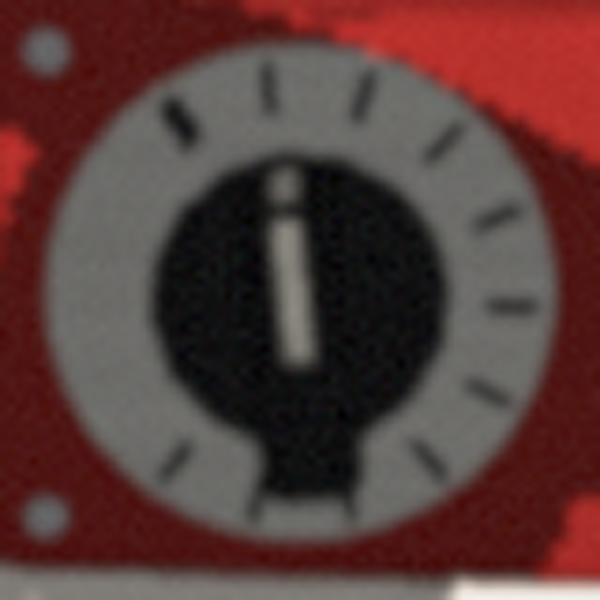

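The pointer stands at the second click: the first is the thick tick at (180,120), and the pointer's white line aims at the tick at (268,85). Now I'll compute the axis and bar angle.

```bash
python3 - <<'E'
from h import *
import pickle
s,c=pickle.load(open('w1.pkl','rb'))
g=lambda u,v,z:px2pt('wrist',280+(u+.5)/7.5-.5,133+(v+.5)/7.5-.5,z,c)
for n,a,b,z in(('line',(285,195),(297,362),82),('tick2',(268,68),(268,112),49.5),('tick far6',(490,306),(535,306),49.5)):
    A,B=g(*a,z),g(*b,z); print(n,A,B,np.degrees(np.arctan2(*(A-B)[[1,0]])))
D=g(299,292,49.5); T=g(268,85,49.5); print(D,g(299,297,56),np.degrees(np.arctan2(*(T-D)[[1,0]])))
print('bar end',g(309,495,75),g(309,495,82))
E
```

```text
line [ 470.56930324 -185.29003845   82.        ] [ 471.97973511 -205.74927177   82.        ] 93.94365399863494
tick2 [ 468.22877401 -175.18777713   49.5       ] [ 468.20517771 -180.90010371   49.5       ] 89.76332573150712
tick far6 [ 497.73381265 -206.87241699   49.5       ] [ 503.74099699 -206.87479141   49.5       ] 179.97735304275452
[ 472.23677262 -204.94540535   49.5       ] [ 472.23398736 -204.03970372   56.        ] 98.29347657178981
bar end [ 473.48065002 -225.00522542   75.        ] [ 473.44829752 -222.69057755   82.        ]
```

Axis is about (472.2, -204.5) and the bar lies at about 96°. I'll align and descend to TCP z≈60, which keeps the tips above the skirt at 56.

```bash
python3 -m creep '[{"x":3.2,"y":0,"z":0,"rx":0,"ry":0,"rz":-0.105,"hand":42},{"x":0,"y":0,"z":30,"rx":0,"ry":0,"rz":0,"hand":42},{"x":0,"y":0,"z":30,"rx":0,"ry":0,"rz":0,"hand":42},{"x":0,"y":0,"z":30,"rx":0,"ry":0,"rz":0,"hand":42},{"x":0,"y":0,"z":20,"rx":0,"ry":0,"rz":0,"hand":42},{"x":0,"y":0,"z":20,"rx":0,"ry":0,"rz":0,"hand":42},{"x":0,"y":0,"z":15,"rx":0,"ry":0,"rz":0,"hand":42},{"x":0,"y":0,"z":10,"rx":0,"ry":0,"rz":0,"hand":42},{"x":0,"y":0,"z":10,"rx":0,"ry":0,"rz":0,"hand":42},{"x":0,"y":0,"z":6,"rx":0,"ry":0,"rz":0,"hand":42},{"x":0,"y":0,"z":0,"rx":0,"ry":0,"rz":0,"hand":42},{"x":0,"y":0,"z":0,"rx":0,"ry":0,"rz":0,"hand":42}]'; python3 - <<'E'
from h import *
import cv2
im=grab_frame('wrist'); cv2.imwrite('pics/w2.png',im[:,:,::-1])
print(pt2px('wrist',np.array([472.2,-204.5,82])))
E
```

```text
clock: 4.5
eef_pos: [472.5, -204.6, 60.6]
tcp_rot: [3.141, 0.0, 1.678]
contact_force: [0.6, 0.3, 0.6]
opening: 0.491
grasp_force: 0.0
[318.79718842 292.11577684]
```

View pics/w2.png

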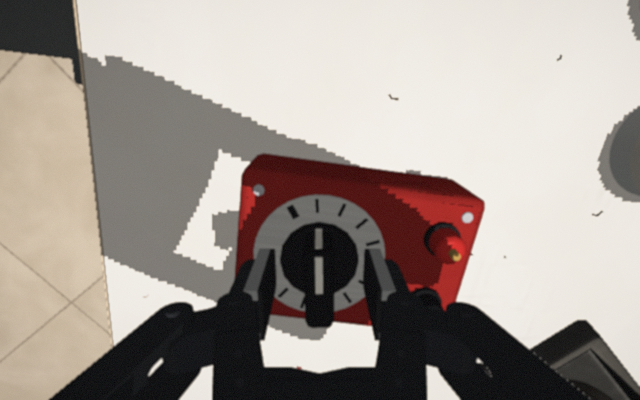

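The bar sits midway between the fingers at column 319 and is parallel to the pads. The right finger clears the post. Closing now.

```bash
python3 -m creep '[{"x":0,"y":0,"z":0,"rx":0,"ry":0,"rz":0,"hand":5},{"x":0,"y":0,"z":0,"rx":0,"ry":0,"rz":0,"hand":5},{"x":0,"y":0,"z":0,"rx":0,"ry":0,"rz":0,"hand":5},{"x":0,"y":0,"z":0,"rx":0,"ry":0,"rz":0,"hand":5},{"x":0,"y":0,"z":0,"rx":0,"ry":0,"rz":0,"hand":5},{"x":0,"y":0,"z":0,"rx":0,"ry":0,"rz":0,"hand":5}]' 40
```

```text
clock: 5.3
eef_pos: [472.3, -204.6, 60.6]
tcp_rot: [3.141, 0.0, 1.678]
contact_force: [-2.2, -0.0, 6.4]
opening: 0.146
grasp_force: 42.0
```

```bash
python3 -m creep '[{"x":0,"y":0,"z":0,"rx":0,"ry":0,"rz":0.131,"hand":5},{"x":0,"y":0,"z":0,"rx":0,"ry":0,"rz":0.131,"hand":5},{"x":0,"y":0,"z":0,"rx":0,"ry":0,"rz":0.131,"hand":5},{"x":0,"y":0,"z":0,"rx":0,"ry":0,"rz":0.131,"hand":5},{"x":0,"y":0,"z":0,"rx":0,"ry":0,"rz":0.131,"hand":5},{"x":0,"y":0,"z":0,"rx":0,"ry":0,"rz":0.131,"hand":5},{"x":0,"y":0,"z":0,"rx":0,"ry":0,"rz":0.131,"hand":5},{"x":0,"y":0,"z":0,"rx":0,"ry":0,"rz":0.131,"hand":5},{"x":0,"y":0,"z":0,"rx":0,"ry":0,"rz":0.131,"hand":5},{"x":0,"y":0,"z":0,"rx":0,"ry":0,"rz":0.131,"hand":5},{"x":0,"y":0,"z":0,"rx":0,"ry":0,"rz":0,"hand":5},{"x":0,"y":0,"z":0,"rx":0,"ry":0,"rz":0,"hand":5}]'
```

```text
clock: 6.8
eef_pos: [474.8, -206.0, 60.8]
tcp_rot: [3.137, -0.004, 0.369]
contact_force: [6.9, -7.1, -6.1]
opening: 0.143
grasp_force: 40.6
```

```bash
python3 -m creep '[{"x":0,"y":0,"z":0,"rx":0,"ry":0,"rz":0,"hand":40},{"x":0,"y":0,"z":0,"rx":0,"ry":0,"rz":0,"hand":40},{"x":0,"y":0,"z":0,"rx":0,"ry":0,"rz":0,"hand":40},{"x":0,"y":0,"z":0,"rx":0,"ry":0,"rz":0,"hand":40},{"x":0,"y":0,"z":0,"rx":0,"ry":0,"rz":0,"hand":40},{"x":0,"y":0,"z":-10,"rx":0,"ry":0,"rz":0,"hand":40},{"x":0,"y":0,"z":-20,"rx":0,"ry":0,"rz":0,"hand":40},{"x":0,"y":0,"z":-30,"rx":0,"ry":0,"rz":0,"hand":40},{"x":0,"y":0,"z":-40,"rx":0,"ry":0,"rz":0,"hand":40},{"x":0,"y":0,"z":-40,"rx":0,"ry":0,"rz":0,"hand":40},{"x":0,"y":0,"z":-20,"rx":0,"ry":0,"rz":0,"hand":40},{"x":0,"y":0,"z":0,"rx":0,"ry":0,"rz":0,"hand":40},{"x":0,"y":0,"z":0,"rx":0,"ry":0,"rz":0,"hand":40}]'; python3 - <<'E'
from h import *
import cv2
im=grab_frame('wrist'); u,v=pt2px('wrist',np.array([472.2,-204.5,60])).astype(int); print(u,v)
cv2.imwrite('pics/w3.png',cv2.resize(im[max(v-45,0):v+45,u-45:u+45,::-1],(600,600),interpolation=cv2.INTER_CUBIC))
E
```

```text
clock: 8.43
eef_pos: [471.7, -204.3, 219.6]
tcp_rot: [-3.141, 0.001, 0.368]
contact_force: [0.2, -0.8, 0.2]
opening: 0.467
grasp_force: 0.0
320 178
```

View pics/w3.png

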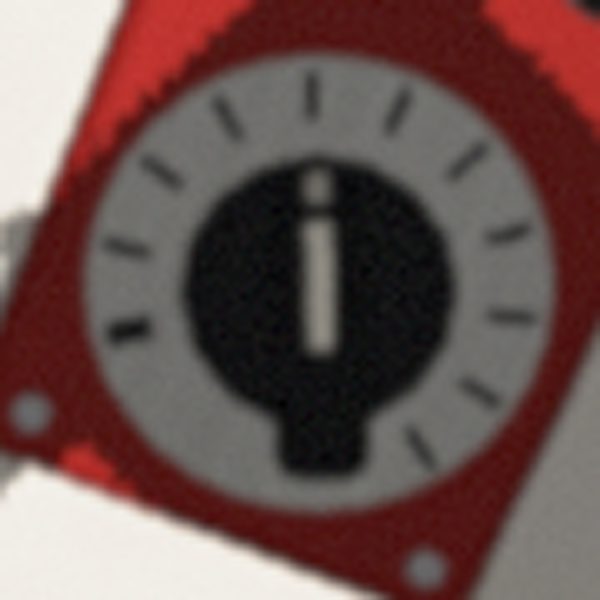

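The thick first tick is at (130,330), then come (125,248), (162,170), (230,117) and (312,95). The pointer now rests at the fifth, so it has moved exactly three clicks from the second. The gripper is clear.

```bash
python3 -c "
from rig import *
print(sign_off())"
```

```text
the job is handed in; nothing more can be done
None
```

The red knob was turned three clicks clockwise, from the second click to the fifth, and released; the arm was well clear, the blue and green knobs were not touched, and the job is handed in.

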